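# Index the medium spacer beneath the inspection lens

## Task

The indexing table is turned by its ball handle. Turn it until the medium-width one of the three spacers clicks to rest directly beneath the lens of the inspection head. Do not touch the spacers, they must all stay standing on their studs, and do not bump the inspection head that overhangs the handle, nor disturb the jar, the screwdriver and the parts tray.

Things in the scene. Friction and masses are not known exactly. Their poses are not given: they have to be found in the camera images.
- indexer: the bolted-down fixture: aluminium base plate 360 x 280 x 14 mm, white drum, column with beam. Origin on the turntable's vertical axis at bench level; x points from the lens side through the axis, z up. Column 26 mm square, 250 mm tall, at x = 170, y = -100 mm. The beam (22 mm wide, underside 227 mm up) runs straight from the column to the head
- rotor (a joint): turntable angle (rad), 0 at the start, anticlockwise from above positive, range -1.25 to 2.05. Black disc, 270 mm diameter, top 57 mm above the bench; a detent every 45 degrees (0 is one), it snaps to the nearest when let go; leaving one takes about 7 N at the handle. Nothing stands under the lens at 0
- handle (a point): centre of the steel ball handle, 26 mm diameter, on a 12 mm stem on the disc, 120 mm from the turning axis, 105 mm above the bench; turns with the disc. At joint 0 it is on the lens side, just outside the head's edge: an upright gripper would hit the head, so lean it back, outwards from the axis
- head: fixed inspection head over the lens place: round white light 74 mm diameter, 26 mm high, underside 177 mm above the bench; on it a black barrel 42 mm diameter and a grey camera 44 mm wide around the beam's end, up to 257 mm. Origin at the centre of the light's underside, 72 mm from the turning axis; the ball's centre lies 11 mm outside its edge
- lens_axis (a point): the point on the head's underside directly above the inspection place, 85 mm from the turning axis on the fixture's -x side
- stud_left (a point): foot, on the disc's top, of the stud that at joint 0 stands 45 degrees to the left of the lens (direction 135 degrees in the fixture's frame), 85 mm from the axis; it is under the lens at joint +45 degrees. Carries one of the spacers, which one changes
- stud_far_left (a point): foot, on the disc's top, of the stud that at joint 0 stands 90 degrees to the left of the lens (direction 90), 85 mm from the axis; it is under the lens at joint +90 degrees. Carries one of the spacers, which one changes
- stud_right (a point): foot, on the disc's top, of the stud that at joint 0 stands 45 degrees to the right of the lens (direction 225), 85 mm from the axis; it is under the lens at joint -45 degrees. Carries one of the spacers, which one changes
- spacer_small: plain steel spacer ring standing upright over a short locating stud of the turntable: outside diameter 28 mm, bore 19 mm, height 24 mm; origin at the centre of its underside, z up. The studs are 15 mm thick, 10 mm high. Too narrow
- spacer_medium: plain steel spacer ring standing upright over a short locating stud of the turntable: outside diameter 38 mm, bore 19 mm, height 24 mm; origin at the centre of its underside, z up. The studs are 15 mm thick, 10 mm high. The wanted one
- spacer_large: plain steel spacer ring standing upright over a short locating stud of the turntable: outside diameter 48 mm, bore 19 mm, height 24 mm; origin at the centre of its underside, z up. The studs are 15 mm thick, 10 mm high. Too wide
- jar: closed amber glass jar, 56 mm diameter, 75 mm high, standing on the bench left of the fixture; origin at the centre of its underside
- driver: screwdriver with black handle lying on the bench right of the fixture, about 200 mm long
- parts_tray: black plastic divided tray 120 x 90 x 30 mm on the bench left of the fixture; origin under its centre
Things that resemble listed ones, but are neither listed nor needed, are in the scene too. Leave any yellow look-alike of the spacer_large alone.

How it is judged:
At the end, for the whole second after the job is handed in: The medium spacer stands within 8 mm (horizontally) of the lens axis, the turntable is at rest, and all three spacers stand upright (within 7 degrees) and still on their studs (on the disc, 79 to 91 mm from the turning axis) (horizontal distance between spacer_medium and lens_axis below 0.008 m and velocity of joint rotor between -0.05 and 0.05 rad/s and angle between each of spacer_small, spacer_medium, spacer_large's own z axis and vertical below 0.12 rad and height (world z) of spacer_small between 0.053 and 0.062 m and horizontal distance between spacer_small and indexer between 0.079 and 0.091 m and linear speed of each of spacer_small, spacer_medium, spacer_large below 0.01 m/s and height (world z) of spacer_medium between 0.053 and 0.062 m and horizontal distance between spacer_medium and indexer between 0.079 and 0.091 m and height (world z) of spacer_large between 0.053 and 0.062 m and horizontal distance between spacer_large and indexer between 0.079 and 0.091 m); the robot touches nothing.
It fails at once if a spacer is touched by the gripper or the arm (more than 1 N) (contact force between any of the fingers, the arm and spacer_small above 1 N or contact force between any of the fingers, the arm and spacer_medium above 1 N or contact force between any of the fingers, the arm and spacer_large above 1 N).
It fails at once if the inspection head is bumped (more than 5 N) (contact force between any of the fingers, the arm and head above 5 N).
It fails at once if the jar is moved by more than 15 mm (distance of jar from where it was at the start of the episode above 0.015 m).
It fails at once if the screwdriver is moved by more than 15 mm (distance of driver from where it was at the start of the episode above 0.015 m).
It fails at once if the parts tray is moved by more than 15 mm (distance of parts_tray from where it was at the start of the episode above 0.015 m).
It also fails if it takes over 42 s, if anything falls off the work surface, if the arm or the gripper's body presses on something with over 40 N, if the wrist force passes 120 N, or if a joint passes its speed limit or range.

## Robot

A 6-joint arm with a two-finger parallel gripper is mounted at the origin on the work surface. World frame = base frame: x ahead of the robot, y to its left, z up, the work surface at z = 0. Lengths are in m, angles in rad, forces in N, time in s.
With the tool pointing down it reaches from about 0.2 to 0.875 m from the base axis. Payload 3.4 kg.
Tool frame: the origin (TCP) lies between the finger pads; the fingertips stand 25 mm ahead of it and the grasp point (between the pads) lies 6 mm ahead of it (r.nose_length is the z of the fingertips in the tool frame, in m); z points along the fingers, x is the direction in which the jaws open and shut, and the axes are right-handed (so a half turn about z gives the same grasp; the last joint's range is limited). The gripper opens to 94 mm and grips with 3 to 60 N. Pads are 16 mm wide; open, the fingers measure 119 mm over their backs; the gripper's body (75 mm by 177 mm) begins 78 mm behind the grasp point.
Start: joints at [0.982, 0.276, 1.505, -0, 1.361, -0.121], TCP at [0.259, 0.513, 0.23] pointing down, gripper open.
Joint ranges: [-2.89, 2.89], [-0.75, 2.08], [0.22, 2.7], [-1.18, 4.32], [0.11, 2.71], [-2.7, 2.7]. Speed limits (rad/s): [2.57, 2.57, 3.14, 3.14, 3.14, 3.14].

## Interface

Orientations are given as a unit quaternion [w, x, y, z].
In Python, from plant import r, gripper_to, inverse_kinematics, vision, models, telemetry gives the robot as it stands. Calls block until the motion is done:
- r.move_to(position, orientation): joint-space move of the TCP to a pose.
- r.move_l(position, rot=None, vel=0.15, guard=None): straight line of the TCP; rot=None keeps the orientation; vel is the mean speed in m/s. With guard (N) it stops when the force on the tool has changed by that much, and returns True; else False.
- r.movej(angles): joint-space move.
- gripper_to(opening, f_grip=None): finger opening in m; f_grip is the grip in N (None keeps the last); returns when the fingers have stopped.
- r.hold(seconds).
- inverse_kinematics(position, orientation): joint angles nearest the present ones, or None.
- vision.snapshot(name): name is "side" or "top" or "wrist"; returns the picture (420x560x3 uint8, red, green, blue); there is no depth.
- vision.get_calibration(name): a dict with "fx", "fy", "cx", "cy" (pixels), "D" ([k1, k2, p1, p2, k3] as OpenCV has them; the pictures are not rectified), "position" and "orientation" of the camera in the world. Camera axes: x right, y down, z forward; pixel columns grow to the right and rows downward; lengths in m; the calibration is good to about 2 mm. A picture is of the moment at which its call begins: read the wrist's pose just before it. get_calibration takes no time and is no camera call; for the wrist camera it gives the pose at the moment of the call.
A pose or a line that the arm cannot do raises r.PlanningError and nothing moves.
- r.sign_off(): hands the job in, once; it reports no verdict.
Trained networks look in the newest picture that a camera, given by its name, has taken for a name from the list of things; names that differ only in an ending like _2 or _b are one class to them, and where a whole thing is asked for, a point or a joint stands for the part that bears it (a point fixed in the world has none). Each returns a list of dicts, best first, with "score" (0 to 1); they miss things now and then, are a little off and sometimes report something else, mostly with a low value. They report only what shows in the picture. A call takes as long as a camera call. They do not tell look-alikes from the thing itself.
- models.boxes_of(thing, camera): "at" ([x, y, z] in m, in world coordinates, good to about 4 mm: the middle of the surface that is visible of it).
- models.regions_of(thing, camera): "pixels" (420x560 bool, what is visible of it).
- models.mark_of(thing, camera): "at" ([x, y, z] in m, in world coordinates, good to about 4 mm: a listed point, or the origin of a listed thing).
Readings, each from a call of its own:
- telemetry.current_t(): time.
- telemetry.current_joints(): joint angles.
- telemetry.current_dq(): joint speeds.
- telemetry.current_joint_efforts(): joint torques, N m.
- telemetry.current_ee_pos(): TCP position.
- telemetry.current_tool_rot(): TCP orientation.
- telemetry.current_wrist_force(): force on the tool from outside, world axes, zero at the start.
- telemetry.current_torque(): the same for the moment, N m.
- telemetry.current_opening(): finger opening in m.
Only numpy, scipy, OpenCV 4.12 (cv2) and the standard library are available. Lean on these libraries where they do the work, as an engineer would, in place of code of your own. Each camera call takes 0.05 s, during which the arm holds its last target. There are 200 camera calls.

## Working session

There is one attempt and no reset: what is moved stays moved. The work goes in short steps, each a Python script; the robot and the scene stay as the last script left them, time stands still between calls to the robot, and variables do not carry over. Pictures are saved under pics/ and viewed, about 8 in all and at most 12, crops included, and the job is handed in when it is done.

```bash
mkdir -p pics; ls; cat > s1.py <<'E'
from plant import r, gripper_to, inverse_kinematics, vision, models, telemetry
import cv2,numpy as np
for c in ["top","side"]:
    im=vision.snapshot(c); cv2.imwrite(f"pics/{c}1.png",im[:,:,::-1])
    for n in ["indexer","handle","head","lens_axis","stud_left","stud_far_left","stud_right","spacer_small","spacer_medium","spacer_large","jar","driver","parts_tray"]:
        print(c,n,[(np.round(d["at"],3).tolist(),round(d["score"],2)) for d in models.mark_of(n,c)[:3]])
    k=vision.get_calibration(c); print(k)
print(telemetry.current_t())
E
python3 s1.py
```

```text
pics
top indexer [([0.669, 0.064, -0.005], 0.86)]
top handle [([0.55, 0.066, 0.102], 0.79)]
top head [([0.597, 0.064, 0.173], 0.86)]
top lens_axis [([0.579, 0.07, 0.178], 0.91)]
top stud_left [([0.609, 0.124, 0.056], 0.94)]
top stud_far_left [([0.671, 0.151, 0.057], 0.66), ([0.608, 0.125, 0.056], 0.58)]
top stud_right [([0.607, 0.007, 0.056], 0.94)]
top spacer_small [([0.605, 0.006, 0.055], 0.57)]
top spacer_medium [([0.674, 0.15, 0.059], 0.72)]
top spacer_large [([0.61, 0.124, 0.059], 0.61), ([0.393, 0.12, 0.002], 0.5)]
top jar [([0.459, 0.339, -0.006], 0.75)]
top driver [([0.556, -0.462, 0.002], 0.79)]
top parts_tray [([0.624, 0.395, -0.001], 0.85), ([0.611, 0.008, 0.056], 0.51)]
{'fx': 503.0585190084724, 'fy': 503.0585190084724, 'cx': 290.9795665446921, 'cy': 203.19981316787246, 'D': array([0.00164844, 0.        , 0.        , 0.        , 0.        ]), 'position': array([ 0.29250332, -0.03167217,  1.45048978]), 'orientation': array([ 0.0624944 , -0.7002564 ,  0.70828174, -0.06381542])}
side indexer [([0.668, 0.059, 0.0], 0.82), ([0.671, 0.15, 0.055], 0.54), ([0.545, 0.065, 0.107], 
[... 273 characters left out ...]
tud_right [([0.61, 0.006, 0.056], 0.63), ([0.674, 0.151, 0.053], 0.3)]
side spacer_small [([0.611, 0.128, 0.052], 0.3)]
side spacer_medium [([0.673, 0.147, 0.051], 0.61)]
side spacer_large [([0.393, 0.126, -0.003], 0.77), ([0.615, 0.126, 0.057], 0.62)]
side jar [([0.46, 0.338, 0.002], 0.77)]
side driver [([0.55, -0.465, 0.002], 0.97)]
side parts_tray [([0.628, 0.394, 0.002], 0.75)]
{'fx': 431.0531393948843, 'fy': 431.0531393948843, 'cx': 275.82565833598267, 'cy': 203.1992858749623, 'D': array([0.03380168, 0.        , 0.        , 0.        , 0.        ]), 'position': array([-0.05413868, -0.62202673,  0.77382674]), 'orientation': array([-0.4059001 ,  0.83339333, -0.33499074,  0.16876576])}
1.4
```

View images.

```bash
python3 - <<'E'
import cv2,numpy as np
a=cv2.imread("pics/top1.png");b=cv2.imread("pics/side1.png")
from plant import vision
from scipy.spatial.transform import Rotation as R
def px(c,p):
    k=vision.get_calibration(c);q=np.array(k["orientation"])[[1,2,3,0]]
    M=R.from_quat(q).as_matrix().T
    return cv2.projectPoints(np.array([p],float),cv2.Rodrigues(M)[0],-M@k["position"],np.array([[k["fx"],0,k["cx"]],[0,k["fy"],k["cy"]],[0,0,1]]),k["D"])[0].ravel()
o=[]
for c,im in(("top",a),("side",b)):
    u,v=px(c,[.65,.06,.08]).astype(int);print(c,u,v)
    u0=min(max(u-100,0),360);v0=min(max(v-100,0),220);print(u0,v0)
    o.append(cv2.resize(im[v0:v0+200,u0:u0+200],(400,400),interpolation=cv2.INTER_CUBIC))
cv2.imwrite("pics/c1.png",np.hstack(o))
E
```

```text
top 256 165
156 65
side 284 184
184 84
```

View pics/c1.png

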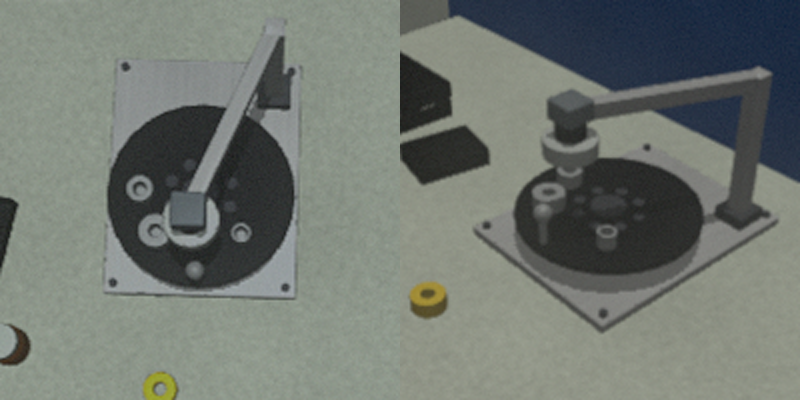

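View pics/side1.png

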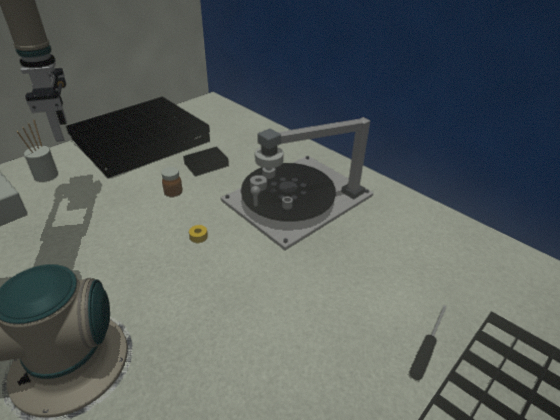

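Top view crop: the large ring is at crop (155,230), the small one at (240,232) and the medium one at (139,187). The apparent sizes (about 34/20/27 px) match the models, so medium is on stud_far_left and the target is +90°. The side view shows a clear approach from the robot's side.

```bash
cat > h.py <<'E'
from plant import r, gripper_to, inverse_kinematics, vision, models, telemetry
import numpy as np
from scipy.spatial.transform import Rotation as R
# weighted planar fit of fixture pose from the detected marks (mean of top and side)
obs={(0,0):(.6685,.0615),(-.12,0):(.549,.065),(-.072,0):(.5965,.0655),(-.085,0):(.582,.068),
 (-.0601,.0601):(.611,.1238),(0,.085):(.673,.1495),(-.0601,-.0601):(.6085,.0065)}
A=np.array(list(obs));B=np.array(list(obs.values()))
a=A-A.mean(0);b=B-B.mean(0)
YAW=np.arctan2((a[:,0]*b[:,1]-a[:,1]*b[:,0]).sum(),(a*b).sum())
rot=lambda t:np.array([[np.cos(t),-np.sin(t)],[np.sin(t),np.cos(t)]])
C=B.mean(0)-rot(YAW)@A.mean(0)
RES=B-(A@rot(YAW).T+C)
def pose(th,lean,back=0.,flip=False,lag=0.):
    """TCP pose with grasp point on the ball at rotor angle th; back = retreat along the tool"""
    p=YAW+np.pi+th; out=np.array([np.cos(p),np.sin(p),0])
    ball=np.r_[C,.105]+.12*out
    q=p-lag; out=np.array([np.cos(q),np.sin(q),0])
    z=-(np.sin(lean)*out+np.cos(lean)*np.array([0,0,1.]))
    x=np.array([-np.sin(q),np.cos(q),0])*(-1 if flip else 1)
    M=np.c_[x,np.cross(z,x),z]
    return ball-(.006+back)*z, R.from_matrix(M).as_quat()[[3,0,1,2]]
E
python3 - <<'E'
from h import *
print(YAW,C,np.round(RES*1000,1).tolist())
for lean in (35,45):
  for flip in (0,1):
    for back in (0,.1):
      for th in (0,30,60,92):
        q=inverse_kinematics(*pose(np.radians(th),np.radians(lean),back,flip))
        print(lean,flip,back,th,None if q is None else np.round(q,2))
E
```

```text
-0.031160594224324774 [0.66897985 0.06320947] [[-0.5, -1.7], [-0.0, -1.9], [-0.5, 0.0], [-2.0, 2.1], [0.2, -1.4], [1.4, 1.3], [1.5, 1.5]]
35 0 0 0 [ 0.01  0.15  2.24 -0.18  0.14  1.79]
35 0 0 30 [-0.43  0.21  2.16  0.96  0.59 -0.11]
35 0 0 60 [-0.55  0.4   1.84  0.73  1.03 -0.42]
35 0 0 92 [-0.48  0.62  1.4   0.54  1.45 -0.64]
35 0 0.1 0 [ 0.02 -0.07  2.2  -0.08  0.4   1.68]
35 0 0.1 30 [-0.56  0.02  2.11  0.74  0.83  0.05]
35 0 0.1 60 [-0.66  0.3   1.75  0.65  1.24 -0.36]
35 0 0.1 92 [-0.55  0.59  1.24  0.51  1.65 -0.6 ]
35 1 0 0 [ 0.01  0.15  2.24 -0.18  0.14 -1.35]
35 1 0 30 None
35 1 0 60 None
35 1 0 92 [-0.48  0.62  1.4   0.54  1.45  2.5 ]
35 1 0.1 0 [ 0.02 -0.07  2.2  -0.08  0.4  -1.46]
35 1 0.1 30 None
35 1 0.1 60 None
35 1 0.1 92 [-0.55  0.59  1.24  0.51  1.65  2.54]
45 0 0 0 [ 0.02  0.18  2.4   3.3   0.23 -1.69]
45 0 0 30 [-0.54  0.25  2.29  1.4   0.66 -0.65]
45 0 0 60 [-0.64  0.45  1.9   0.91  1.1  -0.65]
45 0 0 92 [-0.54  0.69  1.39  0.65  1.55 -0.72]
45 0 0.1 0 None
45 0 0.1 30 [-0.74  0.05  2.26  1.07  0.86 -0.41]
45 0 0.1 60 [-0.77  0.36  1.82  0.8   1.29 -0.58]
45 0 0.1 92 [-0.62  0.67  1.22  0.62  1.74 -0.67]
45 1 0 0 [0.02 0.18 2.4  3.3  0.23 1.45]
45 1 0 30 [-0.54  0.25  2.29  1.4   0.66  2.49]
45 1 0 60 [-0.64  0.45  1.9   0.91  1.1   2.5 ]
45 1 0 92 [-0.54  0.69  1.39  0.65  1.55  2.42]
45 1 0.1 0 None
45 1 0.1 30 None
45 1 0.1 60 [-0.77  0.36  1.82  0.8   1.29  2.56]
45 1 0.1 92 [-0.62  0.67  1.22  0.62  1.74  2.47]
```

```bash
cat > s2.py <<'E'
from h import *
import cv2
L=np.radians(35);ld=lambda th:-np.radians(30)*(1-th/np.radians(90))
ps=lambda th,back:pose(th,L,back,False,ld(th))
for b,t in((.1,0),(.003,0),(.003,20),(.003,45),(.003,70),(.003,92),(.12,92)):
    q=inverse_kinematics(*ps(np.radians(t),b));print(b,t,None if q is None else np.round(q,2))
r.move_to([.36,.2,.30],telemetry.current_tool_rot())
r.move_to(*ps(0,.09))
gripper_to(.05)
print(telemetry.current_t(),telemetry.current_ee_pos(),telemetry.current_joints())
k=vision.get_calibration("wrist");im=vision.snapshot("wrist");cv2.imwrite("pics/w2.png",im[:,:,::-1])
print([(d["at"],d["score"]) for d in models.mark_of("handle","wrist")])
im2=vision.snapshot("side");cv2.imwrite("pics/s2.png",np.hstack([cv2.resize(im[:,:,::-1],(400,300)),cv2.resize(im2[60:270,140:420,::-1],(400,300))]))
pos,q=ps(0,0);print("ball assumed",pos+.006*R.from_quat(np.array(q)[[1,2,3,0]]).as_matrix()[:,2])
E
python3 s2.py
```

```text
0.1 0 [-0.41 -0.02  2.16  0.73  0.74  0.18]
0.003 0 [-0.29  0.17  2.21  0.98  0.51 -0.02]
0.003 20 [-0.46  0.23  2.11  0.89  0.76 -0.26]
0.003 45 [-0.54  0.36  1.91  0.74  1.01 -0.44]
0.003 70 [-0.53  0.49  1.65  0.62  1.25 -0.55]
0.003 92 [-0.48  0.62  1.4   0.54  1.45 -0.63]
0.12 92 [-0.56  0.59  1.21  0.51  1.68 -0.59]
4.4583 [0.50050129 0.0408482  0.18361698] [-0.400013   -0.00556281  2.16359668  0.74667847  0.71740824  0.16845264]
[([0.5508, 0.0708, 0.1041], 0.74)]
ball assumed [0.54903811 0.06694813 0.105     ]
```

View pics/s2.png

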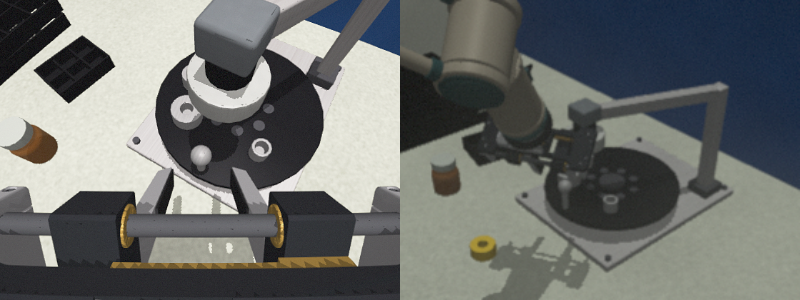

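```bash
python3 - <<'E'
from h import *
k=vision.get_calibration("wrist");p=telemetry.current_ee_pos();T=R.from_quat(np.array(telemetry.current_tool_rot())[[1,2,3,0]]).as_matrix()
c=T.T@(k["position"]-p);print("cam in tool",c, "cam z axis in tool",T.T@R.from_quat(np.array(k["orientation"])[[1,2,3,0]]).as_matrix()[:,2])
head=np.r_[C+rot(YAW)@[-.072,0],.177]
for lean in (35,45,50,55):
  for lead in (30,45,60):
    pos,q=pose(0,np.radians(lean),.003,False,-np.radians(lead));M=R.from_quat(np.array(q)[[1,2,3,0]]).as_matrix()
    d=pos+M@c-head; ik=inverse_kinematics(pos,q);i2=inverse_kinematics(*pose(0,np.radians(lean),.09,False,-np.radians(lead)))
    print(lean,lead,"cam rel head",np.round(d,3),round(float(np.hypot(*d[:2])),3),None if ik is None else np.round(ik,2),i2 is not None)
E
```

```text
cam in tool [ 1.23562774e-04 -6.87772367e-02 -1.53989356e-01] cam z axis in tool [-4.00545271e-04  2.37581516e-01  9.71367522e-01]
35 30 cam rel head [-0.081 -0.016  0.101] 0.082 [-0.29  0.17  2.21  0.98  0.51 -0.02] True
35 45 cam rel head [-0.075 -0.024  0.101] 0.079 [-0.38  0.22  2.13  0.9   0.72 -0.24] True
35 60 cam rel head [-0.067 -0.03   0.101] 0.074 [-0.41  0.28  2.03  0.8   0.91 -0.39] True
45 30 cam rel head [-0.107 -0.03   0.092] 0.111 [-0.4   0.21  2.34  1.53  0.58 -0.67] True
45 45 cam rel head [-0.096 -0.044  0.092] 0.106 [-0.5   0.27  2.24  1.23  0.79 -0.66] True
45 60 cam rel head [-0.083 -0.055  0.092] 0.1 [-0.53  0.34  2.1   1.01  0.98 -0.69] True
50 30 cam rel head [-0.119 -0.037  0.085] 0.125 [-0.46  0.25  2.41  1.73  0.68 -0.93] True
50 45 cam rel head [-0.107 -0.054  0.085] 0.119 [-0.56  0.31  2.29  1.35  0.86 -0.85] True
50 60 cam rel head [-0.09  -0.067  0.085] 0.113 [-0.58  0.38  2.14  1.1   1.04 -0.82] True
55 30 cam rel head [-0.131 -0.043  0.078] 0.138 [-0.51  0.31  2.48  1.87  0.81 -1.16] True
55 45 cam rel head [-0.116 -0.063  0.078] 0.132 [-0.61  0.36  2.34  1.45  0.94 -1.02] True
55 60 cam rel head [-0.097 -0.079  0.078] 0.125 [-0.62  0.42  2.17  1.17  1.09 -0.94] True
```

Wrist view: the ball is at (200,157), between the fingers, and the head is above it. The wrist camera sits on the head side, so I'll lean 42° for more clearance, then move in and close loosely around the ball.

```bash
cat >> h.py <<'E'
L=np.radians(42)
def ps(th,back): return pose(th,L,back,False,-np.radians(30)*(1-th/np.radians(90)))
E
python3 - <<'E'
from h import *
import cv2
r.move_l(*ps(0,.09))
print("guard",r.move_l(*ps(0,.003),vel=.06,guard=6))
print(telemetry.current_wrist_force())
gripper_to(.03,8)
print(telemetry.current_opening(),telemetry.current_wrist_force(),telemetry.current_t())
im=vision.snapshot("wrist");im2=vision.snapshot("side");cv2.imwrite("pics/s3.png",np.hstack([cv2.resize(im[:,:,::-1],(400,300)),cv2.resize(im2[90:240,200:400,::-1],(400,300))]))
for t in range(0,93,10):
    q=inverse_kinematics(*ps(np.radians(t),.003));print(t,None if q is None else np.round(q,2))
E
```

```text
guard False
[ 1.17304938 -0.06198197  0.28432131]
0.029816673037583386 [-0.05582698  0.33801235 -0.17382733] 7.1833
0 [-0.37  0.19  2.3   1.37  0.54 -0.48]
10 [-0.47  0.22  2.25  1.23  0.68 -0.51]
20 [-0.54  0.26  2.18  1.1   0.8  -0.54]
30 [-0.59  0.31  2.1   1.    0.91 -0.57]
40 [-0.61  0.36  2.    0.91  1.01 -0.59]
50 [-0.61  0.42  1.89  0.84  1.11 -0.61]
60 [-0.61  0.48  1.78  0.77  1.21 -0.63]
70 [-0.59  0.53  1.66  0.72  1.31 -0.65]
80 [-0.56  0.59  1.54  0.67  1.4  -0.67]
90 [-0.53  0.65  1.42  0.63  1.5  -0.69]
```

View pics/s3.png

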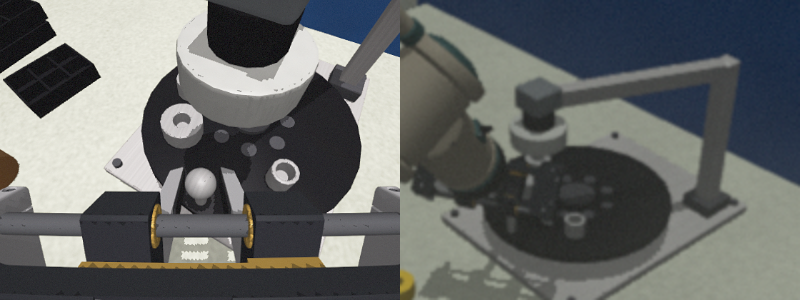

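The ball is caged between the pads at (200,182) and the forces are about zero. Now I'll turn it.

```bash
python3 - <<'E'
from h import *
import cv2
for t in list(range(10,91,10))+[91]:
    g=r.move_l(*ps(np.radians(t),.003),vel=.06,guard=30)
    print(t,g,np.round(telemetry.current_wrist_force(),1),round(telemetry.current_t(),1))
    if g: break
im=vision.snapshot("wrist");im2=vision.snapshot("top");cv2.imwrite("pics/s4.png",np.hstack([cv2.resize(im[:,:,::-1],(400,300)),cv2.resize(im2[65:265,156:422,::-1],(400,300))]))
E
```

```text
10 False [-4.2  4.3  2.5] 7.8
20 False [-7.7  2.6  2.5] 8.3
30 False [ 5.5 -4.6 -5.8] 8.8
40 False [ 1.  -2.3  1.1] 9.3
50 False [-3.1  1.7  0.9] 9.8
60 False [-7.8  0.4  2.7] 10.3
70 False [ 5.7 -1.  -2.1] 10.8
80 False [ 5.8  0.6 -0.6] 11.3
90 False [-0.1 -0.3  0.4] 11.9
91 False [-0.4 -0.2 -0.1] 12.1
```

View pics/s4.png

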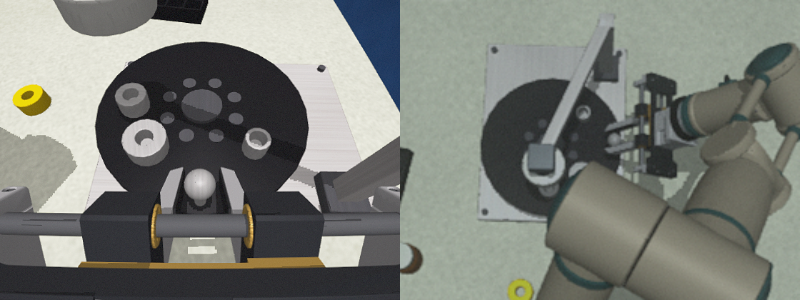

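The handle has reached about +90°, and the wrist view shows all three spacers standing, with medium at (132,97) under the head. Next I'll release, back off and check.

```bash
python3 - <<'E'
from h import *
import cv2
gripper_to(.05); th=np.radians(91)
print(np.round(telemetry.current_wrist_force(),1))
print(r.move_l(*ps(th,.13),vel=.1,guard=15)); r.hold(.5)
im=vision.snapshot("wrist")
f=lambda n,c:print(c,n,[(np.round(d["at"],4).tolist(),round(d["score"],2)) for d in models.mark_of(n,c)[:2]])
for n in("spacer_small","spacer_medium","spacer_large","handle","lens_axis"): f(n,"wrist")
im2=vision.snapshot("side")
for n in("spacer_medium","handle","jar","driver","parts_tray"): f(n,"side")
print("expected ball",C+.12*rot(YAW)@[0,-1],"lens",C+rot(YAW)@[-.085,0],telemetry.current_t())
cv2.imwrite("pics/s5.png",np.hstack([cv2.resize(im[:,:,::-1],(400,300)),cv2.resize(im2[90:240,200:400,::-1],(400,300))]))
E
```

```text
[-0.7  0.8 -0.2]
False
wrist spacer_small [([0.7243, -0.0001, 0.0554], 0.75), ([0.5802, 0.0665, 0.1795], 0.3)]
wrist spacer_medium [([0.584, 0.0677, 0.0543], 0.89)]
wrist spacer_large [([0.6056, 0.0046, 0.0568], 0.73), ([0.3937, 0.1158, 0.0006], 0.56)]
wrist handle [([0.6673, -0.055, 0.1056], 0.85)]
wrist lens_axis [([0.5828, 0.0668, 0.1796], 0.65), ([0.5836, 0.0673, 0.0585], 0.51)]
side spacer_medium [([0.5847, 0.064, 0.0539], 0.66)]
side handle [([0.6651, -0.0595, 0.1068], 0.83), ([0.5853, 0.0659, 0.0582], 0.61)]
side jar [([0.4602, 0.3398, -0.0007], 0.92)]
side driver [([0.5505, -0.4671, 0.0026], 0.96)]
side parts_tray [([0.626, 0.3931, 0.0021], 0.68)]
expected ball [ 0.66524118 -0.05673228] lens [0.58402111 0.06585769] 15.25
```

View pics/s5.png

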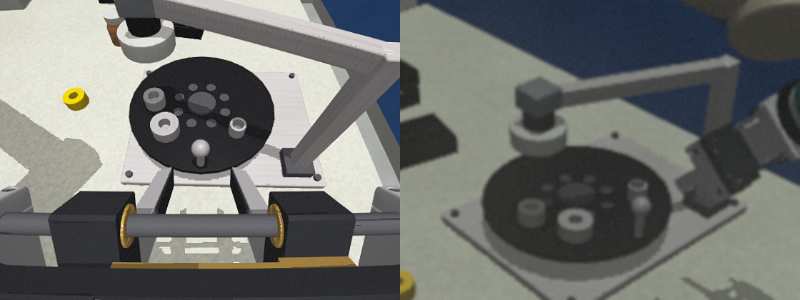

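The gripper is clear of the fixture (wrist view). All spacers are upright, with medium under the head at (153,98).

```bash
python3 -c "
from plant import r
r.sign_off()"
```

```text
the job is handed in; nothing more can be done
```

The medium spacer now sits under the lens, and I handed the job in at about 15 s of the 42 s allowed.

**What I did:** The medium spacer was on the far-left stud, so the table needed +90°. I leaned the gripper 42° outwards, closed it loosely around the ball handle and followed the arc to 91°. Then I opened it so the detent could settle the table, and backed off 13 cm. The force readings at the steps of the turn stayed around 10 N or less, and no force guard tripped.

**Last checks:**
- **Medium spacer:** the wrist camera puts it at (0.584, 0.068), about 1.5 mm from the lens axis. The side camera puts it at (0.585, 0.064), about 3 mm off at most. The limit is 8 mm.
- **Handle:** both cameras show it within about 3 mm of the +90° detent.
- **All three spacers:** they stand upright on their studs in the final pictures.
- **Jar, screwdriver and parts tray:** each is within about 3 mm of where it started, which is within measurement noise.
- **Robot:** it was touching nothing in the final pictures.

No check failed or disagreed beyond the roughly 4 mm detection noise. I did not read the turntable speed directly; the table was released with a 0.5 s hold before the final pictures.

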